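# Make up a full crucible tray and stack the emptied one

## Task

Make up one full tray of crucibles: move the two porcelain crucibles from the half-filled tray on the bench into the free cells of the half-filled tray on the sloping stand, gripping them lightly and standing each fully down in a cell of its own, without tipping any over. Then set the emptied tray on top of the pile of empty trays so that it nests fully home in the one below. The tray on the stand and the pile stay where they are; leave the steel bomb, the ring and the head stand alone.

Things in the scene. Friction and masses are not known exactly. Their poses are not given: they have to be found in the camera images.
- stand: fixed ivory sheet-metal stand, 100 x 186 mm, about 70 mm high; origin on the bench under it, y along its length, z up, x level. Its deck, which carries rack_tray, slopes by 30 degrees down towards the stand's -x (the robot's side); a low lip holds the tray's lower long side, low cheeks its ends
- rack_tray: tray to be filled: aluminium, 46 mm (x) by 172 (y) by 28 high, loose on the stand, tilted 30 degrees. Origin: centre of its underside; z its own normal, leaning back to the robot; x up the slope; y along its row of 4 cells, centres at y = -63.4, -21.1, 21.1, 63.4 mm, each 40 x 39 mm inside; floor 8, dividers 22, rim 28 mm above the underside. Two cells, drawn anew, are free
- bench_tray_mid (a point): centre (14 mm above the underside) of the tray to be emptied and stacked, flat on the bench: a tray like rack_tray (46 x 172 x 28 mm, same cells), 0.12 to 0.22 kg; x across, y along the row, z up. Its outer walls begin 5 mm above the underside; below them a foot, 37 x 163 mm and 5 mm high, is set in. Two cells hold a crucible
- pile_low: bottom tray of the pile of empties, same make, loose; origin: centre of its underside, y along it, z up. 3 or 4 trays high (not reported); each next one lies 23 mm higher with its foot in the rim below (opening 40 x 166 mm, 1.5 mm play each side), so the top one is up to 4 mm and 0.03 rad off this pose, to be found by feel: pinching the pile squares it; a caught foot stands up to 5 mm too high
- crucible_a_mid (a point): centre, half-way up, of an open round white porcelain crucible: 36 mm across the rim, 30 across the base, 45 high, about 50 g, z along its axis to the rim; at first in a cell of rack_tray. In a cell its rim is 25 mm above the tray's rim, its centre 30.5 mm above the tray's underside. It chips if gripped with over 25 N
- crucible_b_mid (a point): centre, half-way up, of an open round white porcelain crucible: 36 mm across the rim, 30 across the base, 45 high, about 50 g, z along its axis to the rim; at first in a cell of rack_tray. In a cell its rim is 25 mm above the tray's rim, its centre 30.5 mm above the tray's underside. It chips if gripped with over 25 N
- crucible_c_mid (a point): centre, half-way up, of an open round white porcelain crucible: 36 mm across the rim, 30 across the base, 45 high, about 50 g, z along its axis to the rim; at first in a cell of the bench tray, to be moved. In a cell its rim is 25 mm above the tray's rim, its centre 30.5 mm above the tray's underside. It chips if gripped with over 25 N
- crucible_d_mid (a point): centre, half-way up, of an open round white porcelain crucible: 36 mm across the rim, 30 across the base, 45 high, about 50 g, z along its axis to the rim; at first in a cell of the bench tray, to be moved. In a cell its rim is 25 mm above the tray's rim, its centre 30.5 mm above the tray's underside. It chips if gripped with over 25 N
- bomb: bystander: upright steel bomb cylinder, 66 mm across, 124 mm high, 2 kg; origin at its foot
- closing_ring: bystander: steel ring lying flat, 88 mm across, 48 mm hole, 24 mm high; origin at its underside
- head_stand: bystander: ivory stand, foot 90 x 110 mm, two columns and a top plate with a steel bomb head on it, 200 mm high; origin at its foot
Things that resemble listed ones, but are neither listed nor needed, are in the scene too. What is shaped like the part that bears crucible_b_mid but orange is not meant. Leave any blue look-alike of the part that bears crucible_d_mid alone.

How it is judged (in metres and radians):
On the way:
1. all four crucibles stand in cells of the tray on the stand (x of crucible_a_mid in the frame of rack_tray between -0.009 and 0.009 m and y of crucible_a_mid in the frame of rack_tray between -0.083 and 0.083 m and z of crucible_a_mid in the frame of rack_tray between 0.0275 and 0.0335 m and angle between the z axis of each of crucible_a_mid, crucible_b_mid, crucible_c_mid, crucible_d_mid and the z axis of rack_tray, either way round below 0.2 rad and x of crucible_b_mid in the frame of rack_tray between -0.009 and 0.009 m and y of crucible_b_mid in the frame of rack_tray between -0.083 and 0.083 m and z of crucible_b_mid in the frame of rack_tray between 0.0275 and 0.0335 m and x of crucible_c_mid in the frame of rack_tray between -0.009 and 0.009 m and y of crucible_c_mid in the frame of rack_tray between -0.083 and 0.083 m and z of crucible_c_mid in the frame of rack_tray between 0.0275 and 0.0335 m and x of crucible_d_mid in the frame of rack_tray between -0.009 and 0.009 m and y of crucible_d_mid in the frame of rack_tray between -0.083 and 0.083 m and z of crucible_d_mid in the frame of rack_tray between 0.0275 and 0.0335 m), for 0.2 s.
At the end, for the whole second after the job is handed in: All four crucibles fully down in cells of the tray on the stand (3 mm), that tray within 10 mm of its place; the emptied tray nested on top of the pile: seated within 2 mm, level within 0.022 rad, within 9 mm and 0.1 rad of the bottom tray; pile within 40 mm of its place (all of step 1 and x of bench_tray_mid in the frame of pile_low between -0.009 and 0.009 m and y of bench_tray_mid in the frame of pile_low between -0.009 and 0.009 m and angle between the y axis of bench_tray_mid and the y axis of pile_low, either way round below 0.1 rad and angle between bench_tray_mid's own z axis and vertical below 0.022 rad and (z of bench_tray_mid in the frame of pile_low between 0.081 and 0.085 m or z of bench_tray_mid in the frame of pile_low between 0.104 and 0.108 m) and distance of rack_tray from where it was at the start of the episode below 0.01 m and distance of pile_low from where it was at the start of the episode below 0.04 m and angle between pile_low's own z axis and vertical below 0.02 rad and height (world z) of pile_low below 0.003 m); the robot touches nothing.
It fails at once if the bomb, the ring or the head stand is moved by more than 20 mm (distance of any of bomb, closing_ring, head_stand from where it was at the start of the episode above 0.02 m).
It fails at once if a crucible is squeezed by the fingers with more than 25 N a finger (contact force between any of crucible_a, crucible_b, crucible_c, crucible_d and the fingers above 50 N).
It fails at once if a crucible is tipped over (more than 1.1 rad from upright) (angle between any of crucible_a_mid, crucible_b_mid, crucible_c_mid, crucible_d_mid's own z axis and vertical above 1.1 rad).
It also fails if it takes over 72 s, if anything falls off the work surface, if the arm or the gripper's body presses on something with over 40 N, if the wrist force passes 120 N, or if a joint passes its speed limit or range.

## Robot

A 6-joint arm with a two-finger parallel gripper is mounted at the origin on the work surface. World frame = base frame: x ahead of the robot, y to its left, z up, the work surface at z = 0. Lengths are in m, angles in degrees, forces in N, time in s.
With the tool pointing down it reaches from about 0.4 to 0.925 m from the base axis. Payload 3.4 kg.
Tool frame: the origin (TCP) lies midway between the tips of the shut fingers; the grasp point (between the pads) lies 19 mm behind it; z points along the fingers, y is the line along which they close (so a half turn about z gives the same grasp; the last joint's range is limited). The gripper opens to 85 mm and grips with 20 to 120 N. Pads are 22 mm wide; open, the fingers measure 114 mm over their backs; the gripper's body (76 mm by 85 mm) begins 54 mm behind the grasp point. The pads swing forward as they close: fully open they stand 13 mm farther back than shut.
Start: joints at [-78.065, 17.578, 86.31, -0, 76.112, -4.211], TCP at [0.16, -0.552, 0.231] pointing down, gripper open.
Joint ranges: [-179.03, 179.03], [-60, 130.46], [8.19, 133.38], [-81.62, 261.62], [5.75, 156.47], [-153.77, 153.77]. Speed limits (degrees/s): [147.25, 147.25, 180, 180, 180, 180].

## Interface

Orientations are given as a 3x3 rotation matrix whose columns are the frame's x, y, z axes.
In Python, from workcell import bot, imaging, job gives the robot as it stands.
- The arm moves only by the shell command python3 -m creep 'ROWS' [FORCE]. ROWS is text: rows parted by semicolons, each of 7 numbers parted by spaces: the shift along the tool's x, y, z in mm, then the turn, a rotation vector about the tool's x, y, z in degrees, then the closure, from -1 (fully open) to 1 (shut). A call has exactly 8 rows; each row shifts and turns the commanded pose from where the row before left it, along the tool's axes as they then stand; what a row does not reach is not made up. A row lasts 1/12 s, in which the tool goes at most 41.7 mm and 7.16 degrees, less where a joint would pass 70% of its speed; a pose out of reach is approached as far as the arm can. A call with a gripper value outside its range is refused whole. The fingers move at their own pace and stop on an object; FORCE is the grip in N (left out, the last holds). Time passes only in rows, so rows that do not move let the fingers close, or fill a call up. It gives the time, the measured TCP pose, the force, the opening and the grip force at its end, in the units of the state.
- bot.read_state(): the state, without advancing time (a new reading comes with each control period).
- imaging.get_image(name): name is "side" or "top"; returns the picture (400x640x3 uint8, red, green, blue); there is no depth.
- imaging.camera_info(name): a dict with "mtx" (3x3 intrinsics, pixels), "rvec" (rotation vector, rad) and "tvec" (3), from world to camera coordinates, as OpenCV has them. Camera axes: x right, y down, z forward; pixel columns grow to the right and rows downward; lengths in m; the calibration is good to about 2 mm. A picture is of the moment at which its call begins. camera_info takes no time and is no camera call.
- job.job_done(): hands the job in; it is judged then, once.
The state is a dict: "time": time; "joints": joint angles; "dq": joint speeds; "joint_torque": joint torques, N m; "tcp_pos": TCP position; "tcp_rot": TCP orientation; "force": force on the tool from outside, world axes, zero at the start; "ft_torque": the same for the moment, N m; "gripper_width": finger opening in m; "grasp_force": force on a finger pad.
Only numpy, scipy, OpenCV 4.12 (cv2) and the standard library are available. Lean on these libraries where they do the work, as an engineer would, in place of code of your own. Each camera call takes 0.05 s, during which the arm holds its last target. There are 200 camera calls.

## Working session

There is one attempt and no reset: what is moved stays moved. The work goes in short steps, Python scripts to look and compute and a shell command to move; the robot and the scene stay as the last step left them, time stands still between calls to the robot, and variables do not carry over. Pictures are saved under pics/ and viewed, at most 11 in all, crops included, and the job is handed in when it is done.

```bash
ls; mkdir -p pics; python3 - <<'E'
from workcell import bot, imaging, job
import cv2
s=bot.read_state(); print(s['time'],s['tcp_pos'],s['tcp_rot'],s['gripper_width'])
for n in('top','side'):
    im=imaging.get_image(n); cv2.imwrite(f'pics/{n}0.png',im[:,:,::-1])
    i=imaging.camera_info(n);print(n,i)
E
```

```text
pics
0.0 [ 0.15973022 -0.55165583  0.2304094 ] [[ 9.60557273e-01  2.78081933e-01 -4.04691097e-04]
 [ 2.78082185e-01 -9.60555304e-01  1.95096057e-03]
 [ 1.53798706e-04 -1.98654675e-03 -9.99998015e-01]] 0.08547298482142901
top {'mtx': array([[449.18130849,   0.        , 320.47283591],
       [  0.        , 449.18130849, 200.60213596],
       [  0.        ,   0.        ,   1.        ]]), 'rvec': array([ 2.10045585, -2.12752551,  0.21623451]), 'tvec': array([0.01770296, 0.58642964, 0.89801121])}
side {'mtx': array([[418.17760188,   0.        , 321.01662018],
       [  0.        , 418.17760188, 204.45536645],
       [  0.        ,   0.        ,   1.        ]]), 'rvec': array([ 2.22775812, -0.70473922,  0.29451306]), 'tvec': array([-0.42867474,  0.30804091,  0.6691056 ])}
```

View pics/top0.png

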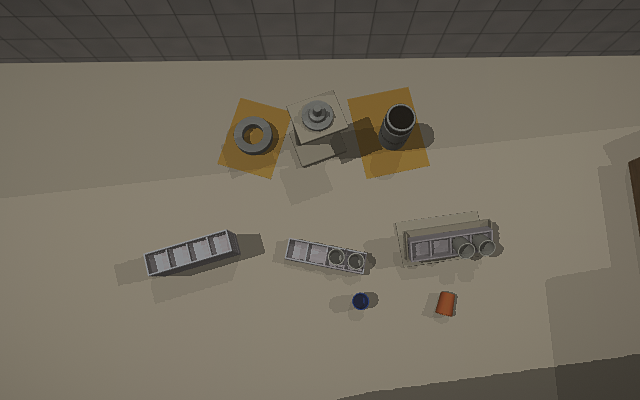

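View pics/side0.png

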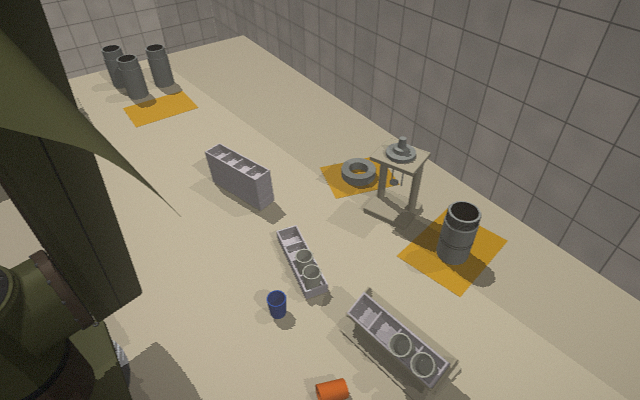

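```bash
python3 - <<'E'
import cv2,numpy as np
t=cv2.imread('pics/top0.png');s=cv2.imread('pics/side0.png')
def c(im,x,y):
    o=cv2.resize(im[y:y+75,x:x+100],None,fx=4,fy=4,interpolation=cv2.INTER_CUBIC)
    o=cv2.convertScaleAbs(o,alpha=1.5,beta=-30)
    for k in range(0,100,20): cv2.putText(o,str(x+k),(k*4,9),0,.3,(0,0,255));cv2.line(o,(k*4,10),(k*4,16),(0,0,255))
    for k in range(0,75,15): cv2.putText(o,str(y+k),(0,k*4+4),0,.3,(0,0,255));cv2.line(o,(22,k*4),(28,k*4),(0,0,255))
    return o
g=np.vstack([np.hstack([c(t,142,220),c(t,278,220)]),np.hstack([c(t,402,205),c(s,190,140)])])
cv2.imwrite('pics/g.png',g)
g=np.vstack([np.hstack([c(s,260,222),c(s,345,285)])])
cv2.imwrite('pics/g2.png',g)
E
```

```text
(no output)
```

View pics/g.png

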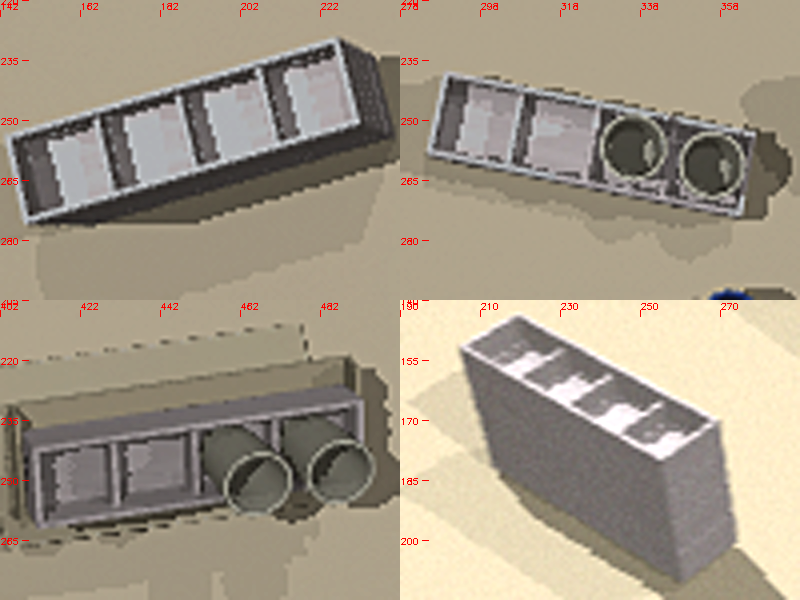

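View pics/g2.png

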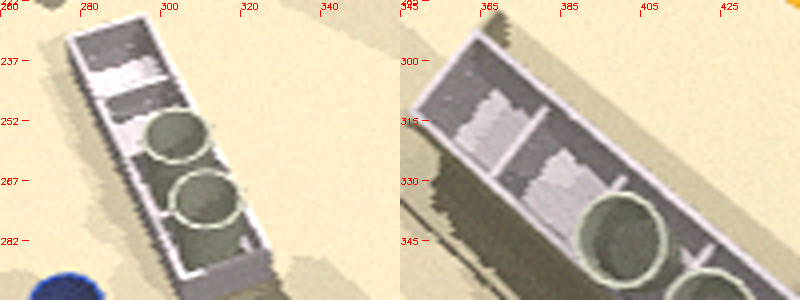

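```bash
cat > h.py <<'E'
from workcell import bot, imaging
import cv2,numpy as np
from scipy.optimize import least_squares
from scipy.spatial.transform import Rotation as Ro
I={n:imaging.camera_info(n) for n in('top','side')}
def proj(n,P): return cv2.projectPoints(np.float64(P).reshape(-1,3),I[n]['rvec'],I[n]['tvec'],I[n]['mtx'],None)[0][:,0]
def pose(p,tilt=0): # p=x,y,z,yaw(rad); frame rot
    return Ro.from_euler('z',p[3]).as_matrix()@Ro.from_euler('y',-tilt,degrees=True).as_matrix()
def fit(obs,p0,tilt=0,zfix=None):
    """obs: list (cam, pt_local_mm, pixel)"""
    def f(p):
        p=np.array(p)
        if zfix is not None: p[2]=zfix
        R=pose(p,tilt)
        return np.concatenate([(proj(n,R@(np.array(q)/1000)+p[:3])[0]-px) for n,q,px in obs])
    s=least_squares(f,p0); return s.x, f(s.x).reshape(-1,2).round(1)
def go(pos,R,label=''):
    """shift in current tool axes (mm), then turn (deg, tool axes)"""
    s=bot.read_state(); R0=np.array(s['tcp_rot']); d=np.array(pos)-s['tcp_pos']
    print(label,'shift',(R0.T@d*1000).round(1),'turn',np.degrees(Ro.from_matrix(R0.T@R).as_rotvec()).round(1),
      'shift after turn',(np.array(R).T@d*1000).round(1))
def toolR(yaw,tilt=0): # tool x = tray y, tool y = tray x, tool z = -tray z
    T=pose([0,0,0,yaw],tilt); return np.stack([T[:,1],T[:,0],-T[:,2]],1)
E
cat > m.py <<'E'
from h import *
A,B,C,D=(23,86),(23,-86),(-23,-86),(-23,86)
z=lambda a,h:(a[0],a[1],h)
pile=[('top',z(A,28),(144.5,254.5)),('top',z(B,28),(227,230)),('top',z(C,28),(232,250.75)),('top',z(D,28),(148.75,275.25)),
('side',z(D,28),(205.5,152)),('side',z(A,28),(219.5,144.25)),('side',z(B,28),(270,170)),('side',z(C,28),(256.25,180))]
print('pile',*fit(pile,[.5,.3,.05,0.2]))
b=[('top',z(A,28),(289,238.5)),('top',z(B,28),(367.25,253)),('top',z(C,28),(363.5,273.5)),('top',z(D,28),(285.5,258.75)),
('side',z(D,28),(277,231.5)),('side',z(A,28),(296.5,225.5))]
pb,r=fit(b,[.5,0,0,-.1]);print('bench',pb,r); R=pose(pb)
print('cruc from top pix if at z53:')
for y in(-21.1,-63.4): print((R@[0,y/1000,.053]+pb[:3]), proj('top',R@[0,y/1000,.053]+pb[:3]))
r_=[('top',z(A,28),(411.5,242.5)),('top',z(D,28),(412,260.75)),('top',z(B,28),(492,230.5)),
('side',z(A,28),(364.5,293)),('side',z(D,28),(348.75,313.75)),
('top',(-4,-21.1,53),(466.25,251)),('top',(-4,-63.4,53),(487,247.5)),('side',(-4,-21.1,53),(400.5,344.5))]
pr,r=fit(r_,[.55,-.25,.04,.1],30);print('rack',pr,r)
print('camctr',[(-Ro.from_rotvec(I[n]['rvec']).as_matrix().T@I[n]['tvec']).round(2) for n in I])
Rt=toolR(pb[3]); go(pb[:3]+[0,0,.15]+R@[0,-.0211,0],Rt,'to above C (inner)')
E
python3 m.py
```

```text
pile [0.47749742 0.27780162 0.06319813 0.28250525] [[-0.4 -0.8]
 [-0.2 -1. ]
 [ 0.5 -0.1]
 [ 0.3  0.6]
 [-0.7  0.2]
 [ 0.  -0.7]
 [ 0.1  0.4]
 [-0.8  0.6]]
bench [ 0.47251801 -0.00077598 -0.00573565 -0.20064084] [[ 0.4 -0.6]
 [-0.  -0.3]
 [ 0.1  0.3]
 [-0.3 -0. ]
 [-0.5  0.2]
 [-0.1  0. ]]
cruc from top pix if at z53:
[ 0.46831283 -0.02145269  0.04726435] [[336.20742469 256.6033716 ]]
[ 0.45988255 -0.06290411  0.04726435] [[355.98853975 260.37576356]]
rack [ 0.49992543 -0.2588363   0.04411873  0.13278175] [[-1.1 -0.9]
 [-0.2  1. ]
 [ 0.5 -1. ]
 [ 0.4 -0.7]
 [-0.8 -0.2]
 [ 0.3 -0. ]
 [ 0.   0.4]
 [ 0.3  1.3]]
camctr [array([0.39, 0.01, 1.  ]), array([ 0.2 , -0.48,  0.68])]
to above C (inner) shift [ 443.9 -423.4   87. ] turn [ -0.1  -0.1 -62.4] shift after turn [581.1 196.7  86.2]
```

```bash
cat >> m.py <<'E'
print('---')
pp,r=fit(pile,[.5,.3,.069,0.28],0,.069);print('pile',pp)
pb,r=fit(b,[.5,0,0,-.2],0,0.);print('bench',pb,np.abs(r).max()); R=pose(pb)
pr,r=fit(r_,[.5,-.25,.049,.13],30,.049);print('rack',pr,np.abs(r).max())
for y in(-21.1,-63.4): print((R@[0,y/1000,.053]+pb[:3]), proj('top',R@[0,y/1000,.053]+pb[:3]))
Rt=toolR(pb[3]); go(pb[:3]+[0,0,.15]+R@[0,-.0211,0],Rt,'to above C (inner)')
E
python3 m.py | sed -n '/---/,$p'
```

```text
---
pile [0.47645833 0.27487562 0.069      0.28073848]
bench [ 0.47172569 -0.00175839  0.         -0.19903116] 1.4
rack [ 0.49893827 -0.25886417  0.049       0.13778023] 2.0
[ 0.4675538  -0.02244185  0.053     ] [[336.77706043 256.74114667]]
[ 0.45919026 -0.06390678  0.053     ] [[356.6862337  260.50475638]]
to above C (inner) shift [ 442.9 -422.6   81.3] turn [ -0.1  -0.1 -62.4] shift after turn [579.7 197.1  80.5]
```

```bash
r="27.7 -26.4 3 0 0 0 -0.4"; 
python3 -m creep '27.7 -26.4 3 0 0 0 -0.4;27.7 -26.4 3 0 0 0 -0.4;27.7 -26.4 3 0 0 0 -0.4;27.7 -26.4 3 0 0 0 -0.4;27.7 -26.4 3 0 0 0 -0.4;27.7 -26.4 3 0 0 0 -0.4;27.7 -26.4 3 0 0 0 -0.4;27.7 -26.4 3 0 0 0 -0.4' 20
python3 -m creep '27.7 -26.4 3 0 0 0 -0.4;27.7 -26.4 3 0 0 0 -0.4;27.7 -26.4 3 0 0 0 -0.4;27.7 -26.4 3 0 0 0 -0.4;27.7 -26.4 3 0 0 0 -0.4;27.7 -26.4 3 0 0 0 -0.4;27.7 -26.4 3 0 0 0 -0.4;27.7 -26.4 3 0 0 0 -0.4'
python3 -m creep '0 0 4 0 0 -7 -0.4;0 0 4 0 0 -7 -0.4;0 0 4 0 0 -7 -0.4;0 0 4 0 0 -7 -0.4;0 0 4 0 0 -7 -0.4;0 0 4 0 0 -7 -0.4;0 0 4 0 0 -7 -0.4;0 0 4 0 0 -7 -0.4'
cat > n.py <<'E'
from h import *
pp=np.array([.4765,.2749,.069,.2807]);pb=np.array([.4717,-.0018,0,-.1990]);pr=np.array([.4989,-.2589,.049,.1378])
def tray(p,q,tilt=0): return p[:3]+pose(p,tilt)@(np.array(q)/1000)
def st():
    s=bot.read_state(); print(round(s['time'],2),'tcp',np.round(s['tcp_pos'],4),'F',np.round(s['force'],1),'w',round(s['gripper_width'],4),'g',round(s['grasp_force'],1),'j',np.round(s['joints'],0))
E
python3 - <<'E'
from n import *
st(); go(tray(pb,(0,-21.1,31)),toolR(pb[3]))
E
```

```text
time: 0.77
tcp_pos: [0.3142, -0.2859, 0.207]
tcp_rot: [[0.961, 0.277, -0.0], [0.277, -0.961, 0.0], [-0.0, -0.0, -1.0]]
force: [1.7, -0.6, -0.7]
gripper_width: 0.0596
grasp_force: 0.0
time: 1.43
tcp_pos: [0.4684, -0.0214, 0.183]
tcp_rot: [[0.96, 0.278, -0.0], [0.278, -0.96, -0.0], [-0.0, -0.0, -1.0]]
force: [0.6, -0.4, -0.3]
gripper_width: 0.0598
grasp_force: 0.0
time: 2.1
tcp_pos: [0.4677, -0.0233, 0.1508]
tcp_rot: [[0.301, 0.954, -0.001], [0.954, -0.301, 0.0], [-0.0, -0.001, -1.0]]
force: [0.3, 0.4, -0.4]
gripper_width: 0.0599
grasp_force: 0.0
2.1 tcp [ 0.4677 -0.0233  0.1508] F [ 0.3  0.4 -0.4] w 0.0599 g 0.0 j [ -8.  14. 105.  -0.  61.   9.]
 shift [  0.7  -0.3 119.8] turn [-0.1  0.  -6.1] shift after turn [  0.7  -0.4 119.8]
```

```bash

python3 -m creep '0 0 20 0 0 -6.1 -0.4;0 0 20 0 0 0 -0.4;0 0 20 0 0 0 -0.4;0 0 20 0 0 0 -0.4;0 0 20 0 0 0 -0.4;0 0 14 0 0 0 -0.4;0 0 6.8 0 0 0 -0.4;0 0 0 0 0 0 -0.4' 20
python3 -m creep '0 0 0 0 0 0 0.1;0 0 0 0 0 0 0.3;0 0 0 0 0 0 0.5;0 0 0 0 0 0 0.5;0 0 0 0 0 0 0.5;0 0 0 0 0 0 0.5;0 0 0 0 0 0 0.5;0 0 0 0 0 0 0.5'|tail -3
python3 - <<'E'
from n import *
st()
E
```

```text
time: 2.77
tcp_pos: [0.4667, -0.0232, 0.029]
tcp_rot: [[0.204, 0.979, -0.004], [0.979, -0.204, 0.001], [-0.0, -0.004, -1.0]]
force: [0.1, -0.2, -0.3]
gripper_width: 0.0595
grasp_force: 0.0
force: [-0.3, 0.9, 6.1]
gripper_width: 0.0337
grasp_force: 20.8
3.43 tcp [ 0.4688 -0.0234  0.0311] F [-0.3  0.9  6.1] w 0.0337 g 20.8 j [ -8.  24. 113.   0.  43.   4.]
```

```bash

python3 -m creep '0 0 -3 0 0 0 0.5;0 0 -6 0 0 0 0.5;0 0 -15 0 0 0 0.5;0 0 -25 0 0 0 0.5;0 0 -30 0 0 0 0.5;0 0 -30 0 0 0 0.5;0 0 -25 0 0 0 0.5;0 0 -10 0 0 0 0.5' | tail -3
python3 - <<'E'
from n import *
st()
a=imaging.get_image('side');b=imaging.get_image('top')
cv2.imwrite('pics/lift1.png',cv2.resize(np.hstack([a[120:320,180:380],b[180:320,250:390].repeat(1,0) if 0 else cv2.resize(b[180:320,250:390],(200,200))]),None,fx=2,fy=2)[:,:,::-1])
T=toolR(pr[3],30)
# place target: tray point (0,21.1) ; TCP at height h above underside; approach 60 above
go(tray(pr,(0,21.1,31+70),30),T,'approach')
E
```

```text
force: [0.4, -0.3, -0.8]
gripper_width: 0.0333
grasp_force: 20.4
4.1 tcp [ 0.4698 -0.0236  0.1783] F [ 0.4 -0.3 -0.8] w 0.0333 g 20.4 j [ -8.  12. 103.   0.  65.   4.]
approach shift [-221.6   21.7   40.6] turn [-29.4   5.2 -19.2] shift after turn [-216.1  -66.9    8.2]
```

View pics/lift1.png

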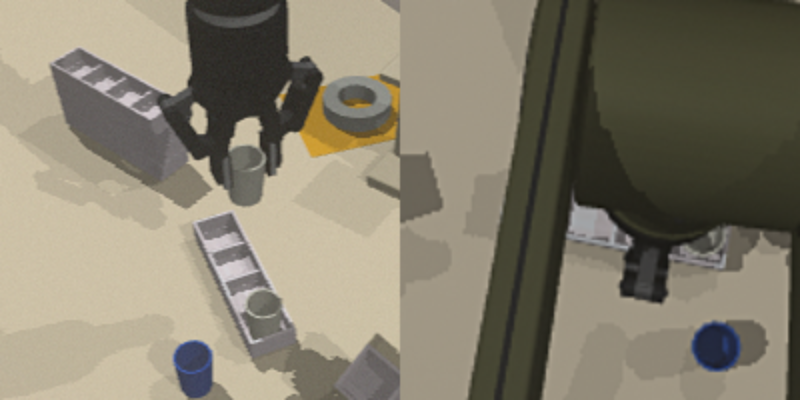

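```bash

python3 -m creep '-20 2 4 0 0 0 0.5;-36 3.5 6.5 0 0 0 0.5;-40 4 7 0 0 0 0.5;-40 4 7.5 0 0 0 0.5;-40 4 7.5 0 0 0 0.5;-30 2.8 5.6 0 0 0 0.5;-15.6 1.4 2.5 -4.2 0.74 -2.7 0.5;0 0 0 -4.2 0.74 -2.7 0.5' >/dev/null
python3 -m creep '0 0 0 -4.2 0.74 -2.75 0.5;0 0 0 -4.2 0.74 -2.75 0.5;0 0 0 -4.2 0.74 -2.75 0.5;0 0 0 -4.2 0.75 -2.75 0.5;0 0 0 -4.2 0.75 -2.8 0.5;0 0 0 0 0 0 0.5;0 0 0 0 0 0 0.5;0 0 0 0 0 0 0.5' | tail -3
python3 - <<'E'
from n import *
st()
a=imaging.get_image('side');b=imaging.get_image('top')
cv2.imwrite('pics/appr.png',cv2.resize(np.hstack([a[200:400,300:500],b[180:310,370:500].repeat(1,0) if 0 else cv2.resize(b[180:310,390:520],(200,200))]),None,fx=2,fy=2)[:,:,::-1])
T=toolR(pr[3],30)
go(tray(pr,(0,21.1,31+70),30),T,'approach')
go(tray(pr,(0,21.1,31),30),T,'down')
E
```

```text
force: [0.9, -0.8, -0.2]
gripper_width: 0.0334
grasp_force: 20.5
5.53 tcp [ 0.444  -0.2435  0.1328] F [ 0.9 -0.8 -0.2] w 0.0334 g 20.5 j [-51.  13. 119.  38.  39. -85.]
approach shift [-1.5  2.3 -2.2] turn [-2.5  0.  -1.4] shift after turn [-1.5  2.3 -2.1]
down shift [-1.4  5.4 67.7] turn [-2.5  0.  -1.4] shift after turn [-1.5  2.3 67.9]
```

View pics/appr.png

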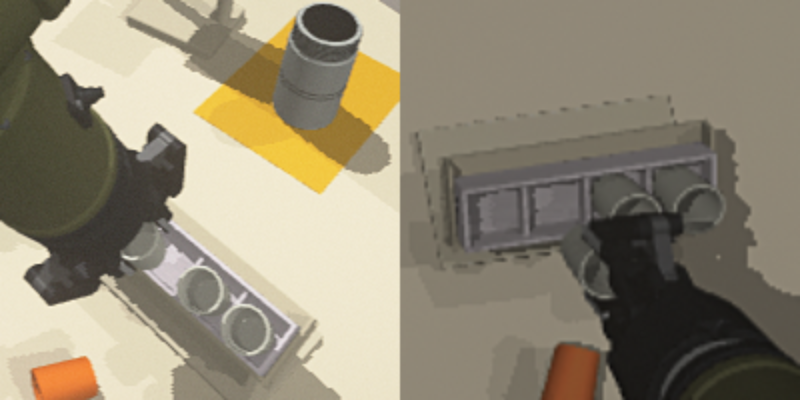

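```bash
python3 - <<'E'
from n import *
s=bot.read_state();R=np.array(s['tcp_rot']);p=np.array(s['tcp_pos'])
for d in(19,22,25): print(d,proj('top',p-d/1000*R[:,2]),proj('side',p-d/1000*R[:,2]))
for q in((0,21.1,22),(0,63.4,22),(-4,-21.1,53)): print(q,proj('top',tray(pr,q,30)),proj('side',tray(pr,q,30)))
E
```

```text
19 [[457.84946566 267.91982792]] [[368.20002767 316.99355323]]
22 [[458.43299087 268.58186296]] [[367.66664849 316.5481887 ]]
25 [[459.02055317 269.24847825]] [[367.12879546 316.09908855]]
(0, 21.1, 22) [[441.69666285 246.29651167]] [[386.08904233 327.32030136]]
(0, 63.4, 22) [[421.62850751 249.36587655]] [[366.83832122 310.83542067]]
(-4, -21.1, 53) [[467.46089322 251.20146628]] [[400.79083233 344.5449983 ]]
```

```bash

python3 -m creep '-2.3 5 5 -2.5 0 -1.4 0.5;0 0 12 0 0 0 0.5;0 0 12 0 0 0 0.5;0 0 10 0 0 0 0.5;0 0 6 0 0 0 0.5;0 0 4 0 0 0 0.5;0 0 3 0 0 0 0.5;0 0 0 0 0 0 0.5' |sed -n '2p;4,6p'
python3 - <<'E'
from n import *
st()
a=imaging.get_image('side');b=imaging.get_image('top')
cv2.imwrite('pics/appr2.png',cv2.resize(np.hstack([a[220:400,320:500],cv2.resize(b[180:310,390:520],(180,180))]),None,fx=2.2,fy=2.2,interpolation=2)[:,:,::-1])
go(tray(pr,(0,21.1,31),30),toolR(pr[3],30),'down')
E
```

```text
tcp_pos: [0.4749, -0.2415, 0.0903]
force: [0.6, 0.4, -0.8]
gripper_width: 0.0336
grasp_force: 20.5
6.3 tcp [ 0.4749 -0.2415  0.0903] F [ 0.6  0.4 -0.8] w 0.0336 g 20.5 j [-49.  19. 121.  51.  32. -99.]
down shift [ 0.7 -2.1 16. ] turn [ 0.  0. -0.] shift after turn [ 0.7 -2.1 16. ]
```

View pics/appr2.png

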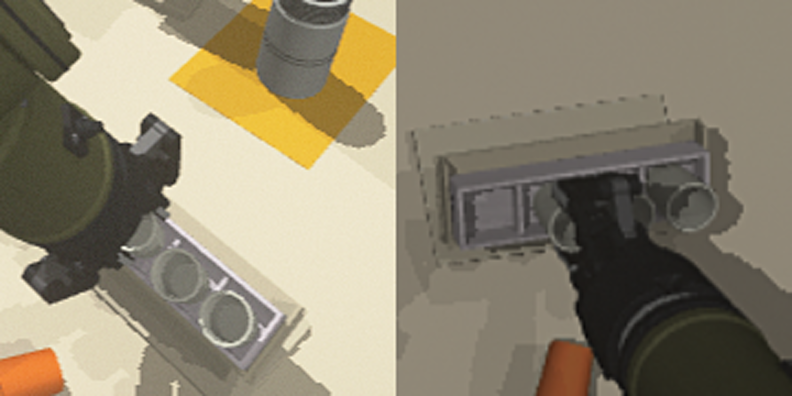

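```bash

python3 -m creep '0 -2 2 0 0 0 0.5;0 0 3 0 0 0 0.5;0 0 3 0 0 0 0.5;0 0 2 0 0 0 0.5;0 0 2 0 0 0 0.5;0 0 1 0 0 0 0.5;0 0 0 0 0 0 0.5;0 0 0 0 0 0 0.5' |sed -n '2p;4,6p'
python3 - <<'E'
from n import *
st(); go(tray(pr,(0,21.1,31),30),toolR(pr[3],30),'down')
E
```

```text
tcp_pos: [0.4792, -0.241, 0.0782]
force: [0.0, 0.1, -0.3]
gripper_width: 0.0337
grasp_force: 20.5
7.07 tcp [ 0.4792 -0.241   0.0782] F [ 0.   0.1 -0.3] w 0.0337 g 20.5 j [ -48.   21.  122.   54.   31. -102.]
down shift [0.7 0.2 2.8] turn [ 0. -0. -0.] shift after turn [0.7 0.2 2.8]
```

Base is inside the cell with no contact; continue in 1 mm steps.

```bash

python3 -m creep '0 0 1 0 0 0 0.5;0 0 1 0 0 0 0.5;0 0 1 0 0 0 0.5;0 0 0.5 0 0 0 0.5;0 0 0.5 0 0 0 0.5;0 0 0 0 0 0 0.5;0 0 0 0 0 0 0.5;0 0 0 0 0 0 0.5' |sed -n '2p;4,6p'
python3 - <<'E'
from n import *
st(); go(tray(pr,(0,21.1,31),30),toolR(pr[3],30),'down')
E
```

```text
tcp_pos: [0.4793, -0.2411, 0.0756]
force: [-17.9, -2.1, 18.7]
gripper_width: 0.0333
grasp_force: 21.5
7.73 tcp [ 0.4793 -0.2411  0.0756] F [-17.9  -2.1  18.7] w 0.0333 g 21.5 j [ -48.   21.  122.   54.   30. -102.]
down shift [0.8 1.4 0.5] turn [-0.   0.1 -0. ] shift after turn [0.8 1.4 0.5]
```

```bash

python3 -m creep '0 0 -0.5 0 0 0 0.1;0 0 -0.5 0 0 0 0;0 0 0 0 0 0 -0.2;0 0 0 0 0 0 -0.4;0 0 0 0 0 0 -0.4;0 0 -6 0 0 0 -0.4;0 0 -15 0 0 0 -0.4;0 0 -20 0 0 0 -0.4' |sed -n '2p;4,6p'
python3 -m creep '0 0 -35 0 0 0 -0.4;0 0 -25 0 0 0 -0.4;0 0 0 4.2 -0.74 2.75 -0.4;0 0 0 4.2 -0.74 2.75 -0.4;0 0 0 4.2 -0.74 2.75 -0.4;0 0 0 4.2 -0.74 2.75 -0.4;0 0 0 4.2 -0.74 2.75 -0.4;0 0 0 4.2 -0.74 2.75 -0.4' |sed -n '2p;4,6p'
python3 - <<'E'
from n import *
st()
a=imaging.get_image('side');b=imaging.get_image('top')
cv2.imwrite('pics/pl1.png',cv2.resize(np.hstack([a[220:400,320:500],cv2.resize(b[180:310,390:520],(180,180))]),None,fx=2.2,fy=2.2,interpolation=2)[:,:,::-1])
go(tray(pb,(0,-63.4,80)),toolR(pb[3]),'to D')
E
```

```text
tcp_pos: [0.4598, -0.2429, 0.1105]
force: [-0.2, -0.2, -0.0]
gripper_width: 0.06
grasp_force: 0.0
tcp_pos: [0.4301, -0.2472, 0.1636]
force: [0.4, 0.4, 0.2]
gripper_width: 0.0601
grasp_force: 0.0
9.07 tcp [ 0.4301 -0.2472  0.1636] F [0.4 0.4 0.2] w 0.0601 g 0.0 j [-38.  13. 105.   4.  58. -31.]
to D shift [184.2  -8.5  86.1] turn [ 6.1 -1.1  3.6] shift after turn [185.2 -11.   83.6]
```

View pics/pl1.png

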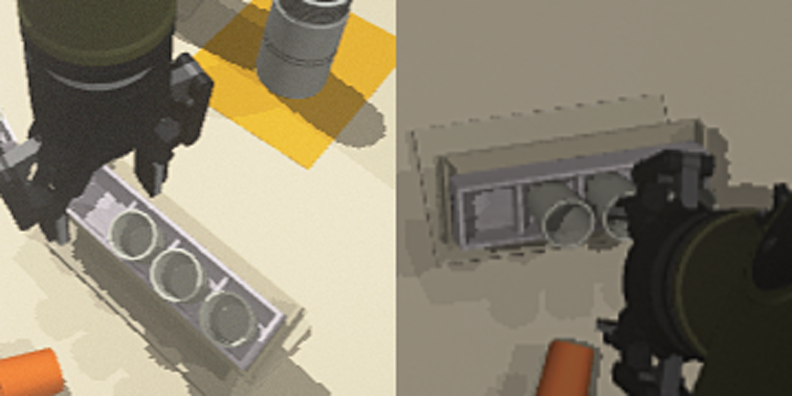

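```bash

python3 -m creep '0 0 0 6.1 -1.1 3.6 -0.4;37 -2.2 4 0 0 0 -0.4;37 -2.2 4 0 0 0 -0.4;37 -2.2 4 0 0 0 -0.4;37 -2.2 10 0 0 0 -0.4;37 -2.2 10 0 0 0 -0.4;0 0 30 0 0 0 -0.4;0 0 21 0 0 0 -0.4' |sed -n '2p;4,6p'
python3 - <<'E'
from n import *
st();go(tray(pb,(0,-63.4,30)),toolR(pb[3]),'D')
E
```

```text
tcp_pos: [0.4558, -0.061, 0.0792]
force: [-0.5, 0.3, -0.1]
gripper_width: 0.0596
grasp_force: 0.0
9.83 tcp [ 0.4558 -0.061   0.0792] F [-0.5  0.3 -0.1] w 0.0596 g 0.0 j [-13.  19. 111.   0.  50.  -2.]
D shift [-2.4  3.9 49.2] turn [-0.  -0.2  0.2] shift after turn [-2.2  3.9 49.2]
```

```bash

python3 -m creep '-2.3 3.9 8 0 0 0 -0.4;0 0 20 0 0 0 -0.4;0 0 14 0 0 0 -0.4;0 0 6.5 0 0 0 -0.4;0 0 0 0 0 0 0.1;0 0 0 0 0 0 0.3;0 0 0 0 0 0 0.5;0 0 0 0 0 0 0.5' 20 |sed -n '2p;4,6p'
python3 -m creep '0 0 0 0 0 0 0.5;0 0 0 0 0 0 0.5;0 0 -3 0 0 0 0.5;0 0 -10 0 0 0 0.5;0 0 -25 0 0 0 0.5;0 0 -30 0 0 0 0.5;0 0 -35 0 0 0 0.5;0 0 -25 0 0 0 0.5' |sed -n '2p;4,6p'
python3 - <<'E'
from n import *
st();go(tray(pr,(0,63.4,31+70),30),toolR(pr[3],30),'cell +63')
E
```

```text
tcp_pos: [0.4608, -0.0667, 0.0325]
force: [0.1, -0.5, -0.8]
gripper_width: 0.0338
grasp_force: 21.0
tcp_pos: [0.4607, -0.0665, 0.1623]
force: [0.4, -0.4, -1.0]
gripper_width: 0.0333
grasp_force: 21.0
11.17 tcp [ 0.4607 -0.0665  0.1623] F [ 0.4 -0.4 -1. ] w 0.0333 g 21.0 j [-14.  13. 105.   0.  63.  -2.]
cell +63 shift [-137.9    7.2   25.5] turn [-29.7   5.  -19. ] shift after turn [-132.4  -46.8    2.8]
```

```bash

python3 -m creep '-22 1.2 4 0 0 0 0.5;-38 2 6 0 0 0 0.5;-38 2 7 0 0 0 0.5;-30 1.5 6 0 0 0 0.5;-10 0.5 2.5 -4.95 0.83 -3.17 0.5;0 0 0 -4.95 0.83 -3.17 0.5;0 0 0 -4.95 0.83 -3.17 0.5;0 0 0 -4.95 0.83 -3.17 0.5' |sed -n '2p;4,6p'
python3 -m creep '0 0 0 -4.95 0.83 -3.17 0.5;0 0 0 -4.95 0.83 -3.17 0.5;0 0 0 0 0 0 0.5;0 0 0 0 0 0 0.5;0 0 0 0 0 0 0.5;0 0 0 0 0 0 0.5;0 0 0 0 0 0 0.5;0 0 0 0 0 0 0.5' |sed -n '2p;4,6p'
python3 - <<'E'
from n import *
st();go(tray(pr,(0,63.4,31),30),toolR(pr[3],30),'cell +63')
E
```

```text
tcp_pos: [0.4388, -0.2024, 0.1339]
force: [-0.6, -0.5, -1.3]
gripper_width: 0.0336
grasp_force: 21.0
tcp_pos: [0.4406, -0.2003, 0.1331]
force: [0.1, -0.1, -0.4]
gripper_width: 0.0332
grasp_force: 21.0
12.5 tcp [ 0.4406 -0.2003  0.1331] F [ 0.1 -0.1 -0.4] w 0.0332 g 21.0 j [-45.  11. 121.  35.  37. -76.]
cell +63 shift [-2.4  6.4 66.4] turn [-4.5  0.1 -2.8] shift after turn [-2.6  1.  66.7]
```

```bash

python3 -m creep '0 0 0 -4.5 0.1 -2.8 0.5;-3 1 6 0 0 0 0.5;0 0 15 0 0 0 0.5;0 0 15 0 0 0 0.5;0 0 10 0 0 0 0.5;0 0 6 0 0 0 0.5;0 0 0 0 0 0 0.5;0 0 0 0 0 0 0.5' |sed -n '2p;4,6p'
python3 - <<'E'
from n import *
st();go(tray(pr,(0,63.4,31),30),toolR(pr[3],30),'cell +63')
E
```

```text
tcp_pos: [0.4659, -0.1984, 0.0869]
force: [0.6, 0.4, -0.5]
gripper_width: 0.034
grasp_force: 21.0
13.17 tcp [ 0.4659 -0.1984  0.0869] F [ 0.6  0.4 -0.5] w 0.034 g 21.0 j [-44.  18. 124.  50.  30. -94.]
cell +63 shift [-1.   2.5 13.9] turn [-1.5 -0.3 -1. ] shift after turn [-1.   2.2 14. ]
```

```bash

python3 -m creep '-1 2 2 -1.5 -0.3 -1 0.5;0 0 3 0 0 0 0.5;0 0 3 0 0 0 0.5;0 0 2 0 0 0 0.5;0 0 1.5 0 0 0 0.5;0 0 1 0 0 0 0.5;0 0 0.5 0 0 0 0.5;0 0 0 0 0 0 0.5' |sed -n '2p;4,6p'
python3 - <<'E'
from n import *
st();go(tray(pr,(0,63.4,31),30),toolR(pr[3],30),'cell +63')
E
```

```text
tcp_pos: [0.4738, -0.1988, 0.0775]
force: [-7.0, -0.5, 9.0]
gripper_width: 0.0338
grasp_force: 21.7
13.83 tcp [ 0.4738 -0.1988  0.0775] F [-7.  -0.5  9. ] w 0.0338 g 21.7 j [ -44.   19.  126.   58.   28. -103.]
cell +63 shift [0.5 0.1 2. ] turn [0.  0.1 0.1] shift after turn [0.5 0.1 2. ]
```

```bash

python3 -m creep '0 0 0.3 0 0 0 0.1;0 0 0 0 0 0 0;0 0 0 0 0 0 -0.2;0 0 0 0 0 0 -0.4;0 0 -4 0 0 0 -0.4;0 0 -12 0 0 0 -0.4;0 0 -25 0 0 0 -0.4;0 0 -30 0 0 0 -0.4' |sed -n '2p;4,6p'
python3 -m creep '0 0 -25 0 0 0 -0.4;0 0 0 5.1 -0.9 3.3 -0.4;0 0 0 5.1 -0.9 3.3 -0.4;0 0 0 5.1 -0.9 3.3 -0.6;0 0 0 5.1 -0.9 3.3 -0.6;0 0 0 5.1 -0.9 3.3 -0.6;0 0 0 5.1 -0.9 3.3 -0.6;0 0 0 0 0 0 -0.6' |sed -n '2p;4,6p'
python3 - <<'E'
from n import *
st()
a=imaging.get_image('side');b=imaging.get_image('top')
cv2.imwrite('pics/a1.png',a[:,:,::-1]);cv2.imwrite('pics/b1.png',b[:,:,::-1])
cv2.imwrite('pics/pl2.png',cv2.resize(np.hstack([a[220:400,320:500],cv2.resize(b[180:310,390:520],(180,180))]),None,fx=2.2,fy=2.2,interpolation=2)[:,:,::-1])
go(tray(pp,(0,0,90)),toolR(pp[3]),'over pile')
go(tray(pb,(0,0,80)),toolR(pb[3]),'over bench tray')
E
```

```text
tcp_pos: [0.4379, -0.2026, 0.1374]
force: [1.5, -0.5, 0.8]
gripper_width: 0.0599
grasp_force: 0.0
tcp_pos: [0.4301, -0.2031, 0.1595]
force: [0.5, -0.0, 0.1]
gripper_width: 0.0684
grasp_force: 0.0
15.17 tcp [ 0.4301 -0.2031  0.1595] F [ 0.5 -0.   0.1] w 0.0684 g 0.0 j [-33.  12. 107.   4.  57. -26.]
over pile shift [478.5 -16.8   8.4] turn [  5.1  -0.2 -24. ] shift after turn [443.9 179.6  -0.9]
over bench tray shift [202.   10.   83.8] turn [ 4.9 -1.4  3.5] shift after turn [204.5   4.5  78.1]
```

View pics/pl2.png

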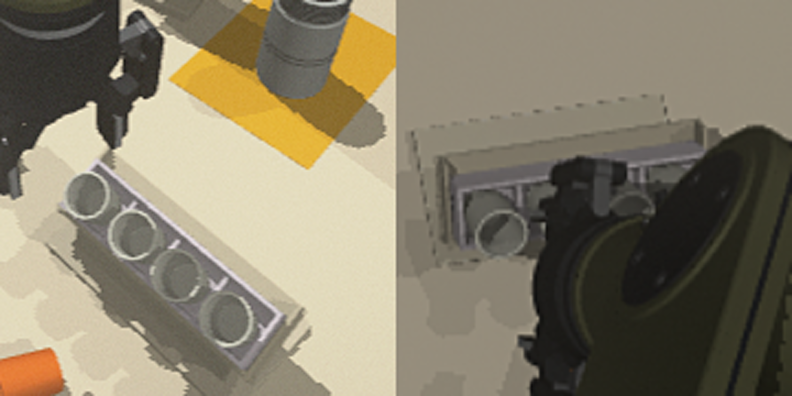

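```bash

python3 -m creep '0 0 0 1.3 0 -6 -1;0 0 0 1.3 0 -6 -1;0 0 0 1.3 0 -6 -1;0 0 0 1.3 0 -6 -1;30 12 0 0 0 0 -1;37 15 0 0 0 0 -1;37 15 0 0 0 0 -1;37 15 0 0 0 0 -1' 25 |sed -n '2p;4,6p'
python3 -m creep '37 15 0 0 0 0 -1;37 15 0 0 0 0 -1;37 15 0 0 0 0 -1;37 15 0 0 0 0 -1;37 15 0 0 0 0 -1;37 15 0 0 0 0 -1;37 15 0 0 0 0 -1;37 15 0 0 0 0 -1' |sed -n '2p;4,6p'
python3 - <<'E'
from n import *
st()
go(tray(pp,(0,0,-4)),toolR(pp[3]),'pinch')
E
```

```text
tcp_pos: [0.4403, -0.0495, 0.1582]
force: [0.1, -0.6, 1.0]
gripper_width: 0.0854
grasp_force: 0.0
tcp_pos: [0.4751, 0.2674, 0.1594]
force: [0.4, -0.5, 0.0]
gripper_width: 0.0855
grasp_force: 0.0
16.6 tcp [0.4751 0.2674 0.1594] F [ 0.4 -0.5  0. ] w 0.0855 g 0.0 j [25. 19. 96.  0. 66.  9.]
pinch shift [ 6.3  3.7 94.4] turn [-0.2 -0.3 -0.1] shift after turn [ 6.8  3.4 94.4]
```

```bash

python3 -m creep '6.5 3.5 10 0 0 0 -1;0 0 20 0 0 0 -1;0 0 24 0 0 0 -1;0 0 20 0 0 0 -1;0 0 14 0 0 0 -1;0 0 6 0 0 0 -0.5;0 0 0 0 0 0 -0.3;0 0 0 0 0 0 -0.2' 25 |sed -n '2p;4,6p'
python3 -m creep '0 0 0 0 0 0 -0.1;0 0 0 0 0 0 0;0 0 0 0 0 0 0.1;0 0 0 0 0 0 0.2;0 0 0 0 0 0 0.2;0 0 0 0 0 0 0.2;0 0 0 0 0 0 0.2;0 0 0 0 0 0 0.2' |sed -n '2p;4,6p'
python3 - <<'E'
from n import *
st()
print(bot.read_state()['tcp_rot'])
go(tray(pp,(0,0,-4)),toolR(pp[3]),'pinch')
E
```

```text
tcp_pos: [0.4777, 0.2735, 0.0659]
force: [0.2, -0.4, 0.4]
gripper_width: 0.0523
grasp_force: 0.0
tcp_pos: [0.4782, 0.2741, 0.0669]
force: [-1.6, -4.7, 7.5]
gripper_width: 0.0461
grasp_force: 26.8
17.93 tcp [0.4782 0.2741 0.0669] F [-1.6 -4.7  7.5] w 0.0461 g 26.8 j [ 25.  26. 101.   0.  53.   9.]
[[-0.27410837  0.96169609 -0.00228637]
 [ 0.96169085  0.274115    0.00341584]
 [ 0.00391173 -0.00126247 -0.99999155]]
pinch shift [ 1.2 -1.5  1.9] turn [-0.1 -0.2 -0.2] shift after turn [ 1.2 -1.5  1.9]
```

```bash

python3 -m creep '0 0 0 0 0 0 -0.2;0 0 0 0 0 0 -0.6;0 0 0 0 0 0 -1;0 0 -8 0 0 0 -1;0 0 -25 0 0 0 -1;0 0 -30 0 0 0 -1;0 0 -25 0 0 0 -1;0 0 0 0 0 0 -1' |sed -n '2p;4,6p'
python3 - <<'E'
from n import *
st()
go(tray(pb,(0,0,60)),toolR(pb[3]),'bench')
E
```

```text
tcp_pos: [0.4821, 0.2761, 0.1596]
force: [0.0, -0.1, 0.3]
gripper_width: 0.0857
grasp_force: 0.0
18.6 tcp [0.4821 0.2761 0.1596] F [ 0.  -0.1  0.3] w 0.0857 g 0.0 j [25. 19. 95.  0. 65.  9.]
bench shift [-265.1  -87.    97.2] turn [ 0.4 -0.5 27.3] shift after turn [-274.5   44.8   99.6]
```

```bash

python3 -m creep '0 0 0 0 0 6.8 -1;0 0 0 0 0 6.8 -1;0 0 0 0 0 6.8 -1;0 0 0 0 -0.4 6.8 -1;-30 5 0 0 0 0 -1;-40 6.5 0 0 0 0 -1;-40 6.5 0 0 0 0 -1;-40 6.5 5 0 0 0 -1' |sed -n '2p;4,6p'
python3 -m creep '-40 6.5 10 0 0 0 -1;-40 6.5 15 0 0 0 -1;-30 5 20 0 0 0 -1;-14.5 2.3 20 0 0 0 -1;0 0 15 0 0 0 -1;0 0 10 0 0 0 -1;0 0 0 0 0 0 -1;0 0 0 0 0 0 -1' |sed -n '2p;4,6p'
python3 - <<'E'
from n import *
st()
a=imaging.get_image('side');b=imaging.get_image('top')
cv2.imwrite('pics/a2.png',a[:,:,::-1]);cv2.imwrite('pics/b2.png',b[:,:,::-1])
go(tray(pb,(0,0,9)),toolR(pb[3]),'bench')
E
```

```text
tcp_pos: [0.4734, 0.1215, 0.15]
force: [0.8, -0.3, -0.7]
gripper_width: 0.085
grasp_force: 0.0
tcp_pos: [0.4679, -0.0026, 0.06]
force: [0.0, 0.5, 0.1]
gripper_width: 0.0855
grasp_force: 0.0
19.93 tcp [ 0.4679 -0.0026  0.06  ] F [0.  0.5 0.1] w 0.0855 g 0.0 j [ -5.  21. 111.  -0.  48.   6.]
bench shift [ 1.3  2.8 51.9] turn [-0.1  0.2  0.1] shift after turn [ 1.1  2.6 51.9]
```

```bash

python3 -m creep '1.2 2.7 10 0 0 0 -1;0 0 20 0 0 0 -1;0 0 14 0 0 0 -1;0 0 8 0 0 0 -0.8;0 0 3.5 0 0 0 -0.5;0 0 0 0 0 0 -0.3;0 0 0 0 0 0 -0.1;0 0 0 0 0 0 0' 40 |sed -n '2p;4,6p'
python3 -m creep '0 0 0 0 0 0 0.2;0 0 0 0 0 0 0.2;0 0 0 0 0 0 0.2;0 0 0 0 0 0 0.2;0 0 0 0 0 0 0.2;0 0 0 0 0 0 0.2;0 0 -1 0 0 0 0.2;0 0 -2 0 0 0 0.2' |sed -n '2p;4,6p'
python3 -m creep '0 0 -5 0 0 0 0.2;0 0 -15 0 0 0 0.2;0 0 -25 0 0 0 0.2;0 0 -30 0 0 0 0.2;0 0 -30 0 0 0 0.2;0 0 -30 0 0 0 0.2;0 0 -15 0 0 0 0.2;0 0 0 0 0 0 0.2' |sed -n '2p;4,6p'
python3 - <<'E'
from n import *
st()
R0=toolR(pp[3]); R0=np.array([[-0.2741,.9617,0],[.9617,.2741,0],[0,0,-1]])
go([.4782,.2741,.097+.060],R0,'pile')
E
```

```text
tcp_pos: [0.4715, -0.002, 0.0055]
force: [0.4, -0.4, -1.9]
gripper_width: 0.0456
grasp_force: 42.0
tcp_pos: [0.4705, -0.0021, 0.0076]
force: [0.7, 0.6, -0.9]
gripper_width: 0.0455
grasp_force: 41.9
tcp_pos: [0.4741, -0.0018, 0.1616]
force: [0.7, -1.0, -1.3]
gripper_width: 0.0452
grasp_force: 42.1
22.03 tcp [ 0.4741 -0.0018  0.1616] F [ 0.7 -1.  -1.3] w 0.0452 g 42.1 j [ -5.  13. 104.  -0.  62.   6.]
pile shift [271.4 -50.1   3.6] turn [  0.2   0.2 -27.2] shift after turn [264.2  79.6   4.6]
```

```bash

python3 -m creep '0 0 0 0 0 -6.8 0.2;0 0 0 0 0 -6.8 0.2;0 0 0 0 0 -6.8 0.2;0 0 0 0 0 -6.8 0.2;25 7.5 0 0 0 0 0.2;36 11 0 0 0 0 0.2;36 11 0 0 0 0 0.2;36 11 0 0 0 0 0.2' |sed -n '2p;4,6p'
python3 -m creep '36 11 0 0 0 0 0.2;36 11 0 0 0 0 0.2;36 11 0 0 0 0 0.2;24.5 6.5 0 0 0 0 0.2;0 0 4 0 0 0 0.2;0 0 0 0 0 0 0.2;0 0 0 0 0 0 0.2;0 0 0 0 0 0 0.2' |sed -n '2p;4,6p'
cat >> n.py <<'E'
R0=np.array([[-0.2741,.9617,0],[.9617,.2741,0],[0,0,-1]])
E
python3 - <<'E'
from n import *
st()
go([.4782,.2741,.097+.030],R0,'pile')
E
```

```text
tcp_pos: [0.4727, 0.1382, 0.1558]
force: [1.3, -1.3, -1.1]
gripper_width: 0.0451
grasp_force: 42.0
tcp_pos: [0.4749, 0.2742, 0.152]
force: [-0.3, 0.2, -0.8]
gripper_width: 0.0455
grasp_force: 41.9
23.37 tcp [0.4749 0.2742 0.152 ] F [-0.3  0.2 -0.8] w 0.0455 g 41.9 j [26. 20. 95. -0. 65. 10.]
pile shift [-0.9  3.4 25. ] turn [-0.4  0.2 -0.1] shift after turn [-1.   3.2 25. ]
```

Lower to about 12 mm above the pile rim, then look.

```bash

python3 -m creep '0 1 5 -0.4 0.2 -0.1 0.2;0 1 10 0 0 0 0.2;0 1.2 10 0 0 0 0.2;0 0 8 0 0 0 0.2;0 0 4 0 0 0 0.2;0 0 0 0 0 0 0.2;0 0 0 0 0 0 0.2;0 0 0 0 0 0 0.2' |sed -n '2p;4,6p'
python3 - <<'E'
from n import *
st()
go([.4782,.2741,.0975],R0,'pile seated (TCP = 92+5.5)')
a=imaging.get_image('side');b=imaging.get_image('top')
cv2.imwrite('pics/a3.png',a[:,:,::-1]);cv2.imwrite('pics/b3.png',b[:,:,::-1])
o=cv2.resize(a[110:220,180:300],None,fx=4.4,fy=4.4,interpolation=2)
p=cv2.resize(b[220:290,130:250],(528,308),interpolation=2)[:,:270]
cv2.imwrite('pics/g3.png',np.hstack([o,np.vstack([p,np.zeros((484-308,270,3),np.uint8)])])[:,:,::-1])
E
```

```text
tcp_pos: [0.4791, 0.2767, 0.1161]
force: [-0.3, 0.5, -1.2]
gripper_width: 0.0449
grasp_force: 42.0
24.03 tcp [0.4791 0.2767 0.1161] F [-0.3  0.5 -1.2] w 0.0449 g 42.0 j [26. 22. 98.  0. 60. 10.]
pile seated (TCP = 92+5.5) shift [-2.3 -1.6 18.6] turn [ 0.2 -0.1  0.1] shift after turn [-2.3 -1.5 18.6]
```

View pics/g3.png

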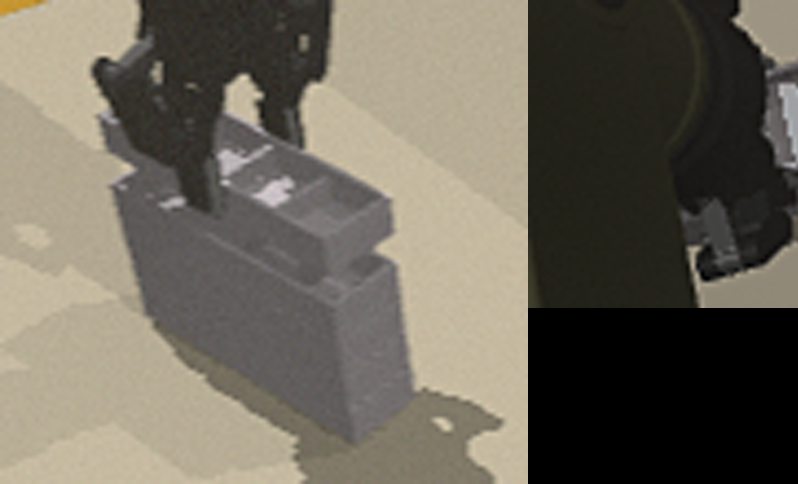

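```bash

python3 - <<'E'
from n import *
B,C,D=(23,-86,28),(-23,-86,28),(-23,86,28)
def f(px,z,cs): return fit([('side',c,p) for c,p in zip(cs,px)],[.477,.275,z,.28],0,z)
a,ra=f([(270.2,169.5),(255.9,178.9),(206.1,152)],.069,[B,C,D])
b,rb=f([(268.9,155.7),(254.1,163.9),(203.4,135.7)],.1106,[B,C,D])
print(a,ra,b,rb)
R=pose(a);print('held minus pile in pile frame mm',R.T@(b[:3]-a[:3])*1000, 'tcp off',R.T@(bot.read_state()['tcp_pos']-a[:3])*1000)
E
```

```text
[0.4777426  0.27330795 0.069      0.276071  ] [[ 0.6 -0. ]
 [ 0.1  0.8]
 [-0.8 -1.1]] [0.47957434 0.27245498 0.18943881 0.24893571] [[ 0.5 -0.8]
 [-0.4  0.9]
 [-0.1 -0.2]]
held minus pile in pile frame mm [  1.52988195  -1.31996616 120.43881115] tcp off [ 2.35496682  3.01812217 47.43915967]
```

```bash

python3 -m creep '1 -1.5 2 0 0 0 0.2;0 0 4 0 0 0 0.2;0 0 4 0 0 0 0.2;0 0 2 0 0 0 0.2;0 0 1 0 0 0 0.2;0 0 1 0 0 0 0.2;0 0 1 0 0 0 0.2;0 0 0 0 0 0 0.2' |sed -n '2p;4,6p'
python3 - <<'E'
from n import *
st()
go([.4782,.2741,.0975],R0,'pile seated')
E
```

```text
tcp_pos: [0.4771, 0.2771, 0.1007]
force: [0.3, -0.9, -0.6]
gripper_width: 0.0454
grasp_force: 42.0
24.8 tcp [0.4771 0.2771 0.1007] F [ 0.3 -0.9 -0.6] w 0.0454 g 42.0 j [26. 23. 99.  0. 58. 10.]
pile seated shift [-3.2  0.2  3.2] turn [ 0.1 -0.1  0.1] shift after turn [-3.2  0.3  3.2]
```

```bash

python3 -m creep '0 0 1 0 0 0 0.2;0 0 1 0 0 0 0.2;0 0 0.5 0 0 0 0.2;0 0 0.5 0 0 0 0.2;0 0 0.5 0 0 0 0.2;0 0 0 0 0 0 0.2;0 0 0 0 0 0 0.2;0 0 0 0 0 0 0.2' |sed -n '2p;4,6p'
python3 - <<'E'
from n import *
st();print(bot.read_state()['ft_torque'])
go([.4782,.2741,.0975],R0,'pile seated')
E
```

```text
tcp_pos: [0.4772, 0.2772, 0.0976]
force: [-0.4, 0.3, 0.0]
gripper_width: 0.045
grasp_force: 42.2
25.47 tcp [0.4772 0.2772 0.0976] F [-0.4  0.3  0. ] w 0.045 g 42.2 j [26. 23. 99.  0. 57. 10.]
[-0.10862669  0.10424073 -0.09772106]
pile seated shift [-3.3  0.2  0.1] turn [ 0.1 -0.1  0.1] shift after turn [-3.3  0.2  0.1]
```

```bash

python3 -m creep '0 0 0.5 0 0 0 0.2;0 0 0.5 0 0 0 0.2;0 0 0.5 0 0 0 0.2;0 0 0.5 0 0 0 0.2;0 0 0 0 0 0 0.2;0 0 0 0 0 0 0.2;0 0 0 0 0 0 0.2;0 0 0 0 0 0 0.2' |sed -n '2p;4,6p'
python3 - <<'E'
from n import *
st();print(bot.read_state()['ft_torque'])
go([.4782,.2741,.0975],R0,'pile seated')
E
```

```text
tcp_pos: [0.4771, 0.2773, 0.0974]
force: [-4.2, -0.7, 13.4]
gripper_width: 0.045
grasp_force: 43.6
26.13 tcp [0.4771 0.2773 0.0974] F [-4.2 -0.7 13.4] w 0.045 g 43.6 j [26. 23. 99.  0. 57. 10.]
[-0.48323381  0.8457096  -0.03971019]
pile seated shift [-3.3  0.1 -0.1] turn [ 0.2 -0.1  0.1] shift after turn [-3.3  0.1 -0.1]
```

```bash

python3 -m creep '0 0 -0.5 0 0 0 0.2;0 0 -0.5 0 0 0 -0.2;0 0 0 0 0 0 -0.6;0 0 0 0 0 0 -1;0 0 0 0 0 0 -1;0 0 -8 0 0 0 -1;0 0 -25 0 0 0 -1;0 0 -30 0 0 0 -1' |sed -n '2p;4,6p'
python3 -m creep '0 0 -30 0 0 0 -1;-30 0 -10 0 0 0 -1;-40 0 0 0 0 0 -1;-40 0 0 0 0 0 -1;-40 0 0 0 0 0 -1;-40 0 0 0 0 0 -1;-40 0 0 0 0 0 -1;0 0 0 0 0 0 -1' |sed -n '2p;4,6p'
python3 - <<'E'
from n import *
st()
a=imaging.get_image('side');b=imaging.get_image('top')
o=cv2.resize(a[110:220,180:300],None,fx=3.3,fy=3.3,interpolation=2)
p=cv2.resize(b[215:285,135:245],(396,252),interpolation=2)
q=cv2.resize(b[180:310,390:520],(200,200));r=cv2.resize(a[240:400,330:490],(196,200))
m=np.vstack([p,np.hstack([q,r])]); o=np.vstack([o,np.zeros((452-363,396,3),np.uint8)])
cv2.imwrite('pics/end.png',np.hstack([o,m])[:,:,::-1])
E
```

```text
tcp_pos: [0.4753, 0.2762, 0.1583]
force: [0.2, 0.2, 0.6]
gripper_width: 0.0852
grasp_force: 0.0
tcp_pos: [0.5428, 0.0491, 0.1997]
force: [0.0, 0.4, 0.4]
gripper_width: 0.0857
grasp_force: 0.0
27.47 tcp [0.5428 0.0491 0.1997] F [0.  0.4 0.4] w 0.0857 g 0.0 j [  1.  17.  93.  -0.  70. -15.]
```

View pics/end.png

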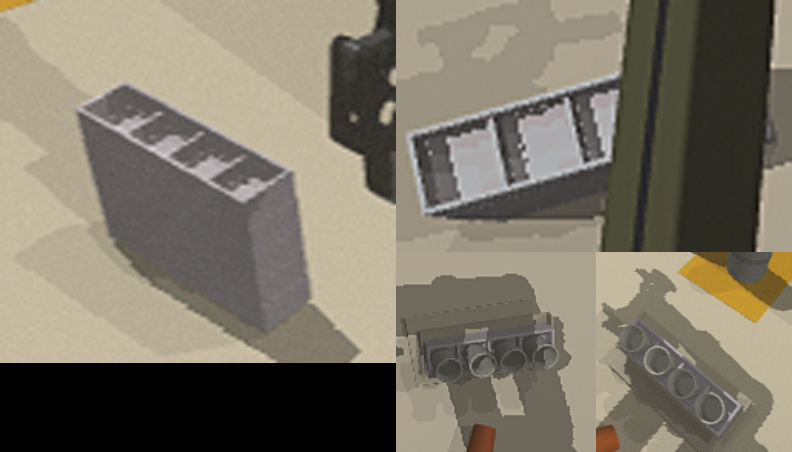

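The side view shows the emptied tray flush on the pile, with its rim corners at about (78,108) and (292,172) in the crop and no gap to the tray below. All four crucibles stand in the rack cells.

```bash
python3 -c "
from workcell import job
print(job.job_done())"
```

```text
the job is handed in; nothing more can be done
None
```

I handed the job in at about 27.5 s on the robot clock: all four crucibles stand in the cells of the tray on the stand, and the emptied tray is nested level on the pile, judged by the final pictures and contact heights (the hand-in returned no verdict).

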